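# Bring the oiler to the grinder's bearing

## Robot

A 6-joint arm with a two-finger parallel gripper is mounted at the origin on the work surface; the furniture and walls round the work are solid. World frame = base frame: x ahead of the robot, y to its left, z up, the work surface at z = 0. Lengths are in mm, angles in rad, forces in N, time in s.
With the tool pointing down it reaches from about 250 to 725 mm from the base axis. Payload 4 kg.
Tool frame: the origin (TCP) lies on the centre line of the jaws, within the pads' length; the fingertips stand 22 mm ahead of it and the grasp point (between the pads) lies 3 mm ahead of it; z points along the fingers, y is the direction in which the jaws open and shut (so a half turn about z gives the same grasp; the last joint's range is limited). The gripper opens to 85 mm and grips with 20 to 120 N. Pads are 22 mm wide; open, the fingers measure 114 mm over their backs; the gripper's body (76 mm by 85 mm) begins 54 mm behind the grasp point. The pads swing forward as they close: fully open they stand 13 mm farther back than shut.
Start: joints at [1.118, 0.241, 0.005, 1.335, 0, 1.571], TCP at [218.741, 449.613, 253.306] pointing down, gripper open.
Joint ranges: [-2.72, 2.72], [-1.05, 1.87], [-1.09, 1.28], [-1.99, 2.15], [-1.42, 1.44], [-3.14, 3.14]. Speed limits (rad/s): [2.79, 2.79, 3.14, 3.14, 3.14, 3.14].

## Interface

Orientations are given as a rotation vector (axis times angle).
In Python, from plant import robot gives the robot as it stands.
- The arm moves only by the tool carry_out, never from a script. Its argument "targets" is one flat list of numbers, 5 for each row, row after row: the shift along the tool's x, y, z as a fraction of full scale, then the turn about the tool's z as a fraction of full scale, then the closure, from -1 (fully open) to 1 (shut). A call has 1 to 20 rows; each row is the pose to reach, as a shift and turn from the pose commanded when the call began, along the tool's axes at that moment; what a row does not reach only later rows make up. Full scale, the value 1, is 0.75 m for a shift and 45 degrees for a turn. A row lasts 1/10 s, in which the tool goes at most 50 mm and 8.59 degrees, less where a joint would pass 70% of its speed; a pose out of reach is approached as far as the arm can. A call with a number of a shift or a turn outside -1 to 1 is refused whole. A call with a gripper value outside its range is refused whole. The fingers move at their own pace and stop on an object; "newtons" is the grip in N (left out, the last holds). Time passes only in rows, so rows that repeat a pose let the fingers close. It gives the time, the measured TCP pose, the force and the opening at its end, in the units of the state.
- robot.state(): the state, without advancing time (a new reading comes with each control period).
- robot.get_image(name): name is "side" or "top"; returns the picture (400x640x3 uint8, red, green, blue); there is no depth.
- robot.camera_info(name): a dict with "fovy" (degrees; the focal length in pixels is half the picture's height over the tangent of half this angle, whatever the lens; pixels are square), "cx", "cy" (the principal point, pixels), "rvec" (rotation vector, rad) and "tvec" (3), from world to camera coordinates, as OpenCV has them. Camera axes: x right, y down, z forward; pixel columns grow to the right and rows downward; lengths in mm; the calibration is good to about 2 mm. A picture is of the moment at which its call begins. camera_info takes no time and is no camera call.
- robot.close_job(): hands the job in, once; it reports no verdict.
Trained networks look in the newest picture that a camera, given by its name, has taken for a name from the list of things; names that differ only in an ending like _2 or _b are one class to them, and where a whole thing is asked for, a point or a joint stands for the part that bears it (a point fixed in the world has none). Each returns a list of dicts, best first, with "score" (0 to 1); they miss things now and then, are a little off and sometimes report something else, mostly with a low value. They report only what shows in the picture. A call takes as long as a camera call.
- robot.boxes_of(camera, query): "point" ([column, row] in pixels, amid what is visible of it).
- robot.silhouettes(camera, query): "region" (400x640 bool, what is visible of it) and "point" ([column, row] in pixels, amid what is visible of it).
- robot.pinpoint(camera, query): "point" ([column, row] in pixels: a listed point, or the origin of a listed thing).
The state is a dict: "time_s": time; "joint_pos": joint angles; "qvel": joint speeds; "effort": joint torques, N m; "tool_pos": TCP position; "orientation": TCP orientation; "contact_force": force on the tool from outside, world axes, zero at the start; "ft_torque": the same for the moment, N m; "grip_width": finger opening in mm.
Only numpy, scipy, OpenCV 4.12 (cv2) and the standard library are available. Lean on these libraries where they do the work, as an engineer would, in place of code of your own. Each camera call takes 0.05 s, during which the arm holds its last target.

## Task

The grinding head's bearing next to the solid grinding stone is due for oil: pull up the lip of the hinged cap on that bearing's oil cup and swing the cap right back so that it stays open, leaving the other cup's cap alone. Then pick up the bench oiler, carry it upright over the things on the bench without knocking it against the grinder or shifting anything, and finish while holding it still and upright with the tip of its spout about a centimetre above the middle of the open cup, not touching it or the things round it, ready for the first drop.

Things in the scene. Friction and masses are not known exactly. Their poses are not given: they have to be found in the camera images.
- grinder: grey bench grinding head bolted down (fixed), base 92 x 128 x 12 mm; origin under its centre, y along the shaft (left), x away from the robot. Shaft 140 mm up, 186 mm long; bearings on uprights 36 mm left and right of centre, 60 mm pulley between, a wheel on each end. On each bearing stands a brass oil cup with a hinged cap
- stone_wheel: plain solid grinding stone, 80 mm across, 18 mm thick, smooth flat sides; on one end of the shaft (left or right, it changes), its centre on the shaft 30 mm outside that bearing's oil cup; origin at its centre, y along the shaft; fixed
- wire_wheel: wire brush wheel, 80 mm across, of radial steel tufts; on the other end of the shaft; origin at its centre, y along the shaft; fixed
- left_cup (a point): centre of the mouth, at the rim, of the oil cup on the left (+y side) bearing, 205 mm above the bench; cup 30 mm outside, mouth 22 mm; axes as the grinder's
- left_hinge (a point): hinge of that cup's cap, 18 mm behind (grinder +x) the cup centre at rim height; the hinge axis is the grinder's y
- left_cap_lip (a point): point to pinch on the left cap's lip: a brass tongue 10 mm wide (along the hinge axis), 5 mm thick, that juts from the cap toward the robot, spanning 28 to 62 mm from the hinge; this point is 50 mm from the hinge and 3 mm above the hinge plane when shut; moves with the cap; air below it
- left_cap (a joint): angle of the left cup's cap in rad: 0 shut, grows as the lip swings up and back (away from the robot), 1.57 upright, stop at 1.95; slight friction (0.015 N m), it stays where it is left; may start up to 0.25 ajar
- right_cup (a point): centre of the mouth, at the rim, of the oil cup on the right (-y side) bearing, 205 mm above the bench; cup 30 mm outside, mouth 22 mm; axes as the grinder's
- right_hinge (a point): hinge of that cup's cap, 18 mm behind (grinder +x) the cup centre at rim height; the hinge axis is the grinder's y
- right_cap_lip (a point): point to pinch on the right cap's lip: a brass tongue 10 mm wide (along the hinge axis), 5 mm thick, that juts from the cap toward the robot, spanning 28 to 62 mm from the hinge; this point is 50 mm from the hinge and 3 mm above the hinge plane when shut; moves with the cap; air below it
- right_cap (a joint): angle of the right cup's cap in rad: 0 shut, grows as the lip swings up and back (away from the robot), 1.57 upright, stop at 1.95; slight friction (0.015 N m), it stays where it is left; may start up to 0.25 ajar
- oiler: loose bench oiler, 0.1 to 0.3 kg: upright grey plastic bottle 54 mm in diameter, straight-sided to 88 mm, shoulder and black cap up to 113 mm; origin under the bottle's centre, z up, x = direction of the spout. The thin steel spout leaves the cap sideways 107 mm up, runs out at 107 to 116 mm height and bends down at its end
- spout_tip (a point): open end of the oiler's spout, 105 mm in front (oiler +x) of the bottle's axis, 88 mm above its underside; end 5 mm thick, pointing down
- duct_tape: bystander: grey roll of tape lying flat, 107 mm across, 48 mm high, left of the fixed red tool box (which fills x 0.28 to 0.48, y -0.37 to 0.07, 217 mm high with its handle); origin under its centre
- tape_measure: bystander: green tape measure standing on its foot, 40 x 84 x 65 mm high, in front of the grinder, near the corner of the fixed parts cabinet (which fills x 0.41 to 0.59, y 0.28 to 0.60, 248 mm high, with taller cans on top; a house door stands behind the bench at x about 0.63); origin under its centre
- pail: bystander: yellow pail standing behind the tool box, 134 mm across, 212 mm high; origin under its centre
- spray_can: bystander: standing spray can with a pale cap behind the tool box, 58 mm across, 210 mm high; origin under its centre
- wood_glue: bystander: standing glue bottle with a pointed nozzle, 45 x 66 x 196 mm, beside the grinder at the back; origin under its centre

How it is judged (in metres and radians):
On the way, in this order (a step that is already met when the one before it is completed fails the run):
1. the cap of the oil cup beside the grinding stone is swung open past upright or nearly so (over 1.4 rad) (((horizontal distance between stone_wheel and left_cup below 0.07 m and value of joint left_cap above 1.4 rad) or (horizontal distance between stone_wheel and right_cup below 0.07 m and value of joint right_cap above 1.4 rad))), for 0.2 s.
2. the oiler is held in the fingers, clear of the bench (more than 50 mm up) (height (world z) of oiler above 0.05 m and contact force between oiler and the fingers above 1 N), for 0.2 s.
At the end, for the whole second after the job is handed in: Oiler held upright (0.2 rad) and still, touching no grinder, wheel or bystander; spout tip within 10 mm sideways of the centre of the cup beside the stone, 2 to 25 mm above its rim; that cap open beyond 1.4 rad, the other under 0.5; bystanders within 25 mm of where they stood (all of step 2 and ((horizontal distance between stone_wheel and left_cup below 0.07 m and value of joint left_cap above 1.4 rad and value of joint right_cap below 0.5 rad and horizontal distance between spout_tip and left_cup below 0.01 m and z of spout_tip in the frame of left_cup between 0.002 and 0.025 m) or (horizontal distance between stone_wheel and right_cup below 0.07 m and value of joint right_cap above 1.4 rad and value of joint left_cap below 0.5 rad and horizontal distance between spout_tip and right_cup below 0.01 m and z of spout_tip in the frame of right_cup between 0.002 and 0.025 m)) and angle between oiler's own z axis and vertical below 0.2 rad and linear speed of oiler below 0.02 m/s and angular speed of oiler below 0.15 rad/s and contact force between oiler and grinder below 0.1 N and contact force between oiler and stone_wheel below 0.1 N and contact force between oiler and wire_wheel below 0.1 N and contact force between oiler and duct_tape below 0.1 N and contact force between oiler and tape_measure below 0.1 N and contact force between oiler and pail below 0.1 N and contact force between oiler and spray_can below 0.1 N and contact force between oiler and wood_glue below 0.1 N and distance of each of duct_tape, tape_measure, pail, spray_can, wood_glue from where it was at the start of the episode below 0.025 m); the arm keeps its last pose, push and grip.
It fails at once if the oiler is tipped more than 0.6 rad (angle between oiler's own z axis and vertical above 0.6 rad).
It fails at once if the oiler is knocked against the grinder or a wheel (over 5 N) (contact force between oiler and grinder above 5 N or contact force between oiler and stone_wheel above 5 N or contact force between oiler and wire_wheel above 5 N).
It fails at once if the other cup, beside the wire wheel, is opened (over 0.5 rad) ((horizontal distance between stone_wheel and left_cup below 0.07 m and value of joint right_cap above 0.5 rad) or (horizontal distance between stone_wheel and right_cup below 0.07 m and value of joint left_cap above 0.5 rad)).
It fails at once if a bystander is shifted more than 25 mm (distance of any of duct_tape, tape_measure, pail, spray_can, wood_glue from where it was at the start of the episode above 0.025 m).
It also fails if it takes over 59 s, if anything falls off the work surface, if the arm or the gripper's body presses on something with over 40 N, if the wrist force passes 120 N, or if a joint passes its speed limit or range.

## Working session

There is one attempt and no reset: what is moved stays moved. The work goes in short steps, Python scripts to look and compute and a tool call to move; the robot and the scene stay as the last step left them, time stands still between calls to the robot, and variables do not carry over. Pictures are saved under pics/ and viewed, and the job is handed in when it is done.

Besides the shell and the picture viewer there is one more tool, called after "Request:" by a JSON object that holds its "fn" and its "kwargs", one argument or row to a line. carry_out: Moves the arm, as the interface text tells. Its arguments: {"type":"object","properties":{"targets":{"type":"array"},"newtons":{"type":"number"}},"required":["targets"]}

```bash
ls; mkdir -p pics; cat > h.py <<'E'
import numpy as np,cv2
from plant import robot
from scipy.spatial.transform import Rotation as R
def cam(n):
    c=robot.camera_info(n); f=200/np.tan(np.radians(c['fovy'])/2)
    K=np.array([[f,0,c['cx']],[0,f,c['cy']],[0,0,1]]); Rm=R.from_rotvec(c['rvec']).as_matrix(); t=np.array(c['tvec'],float)
    return K,Rm,t
def proj(n,p):
    K,Rm,t=cam(n); q=K@(Rm@np.array(p,float)+t); return q[:2]/q[2]
def ray(n,px):
    K,Rm,t=cam(n); d=Rm.T@np.linalg.inv(K)@np.array([px[0],px[1],1.]); return -Rm.T@t,d/np.linalg.norm(d)
def atz(n,px,z):
    o,d=ray(n,px); return o+d*(z-o[2])/d[2]
def tri(a,b):
    (o1,d1),(o2,d2)=ray('side',a),ray('top',b)
    A=np.stack([d1,-d2],1); s=np.linalg.lstsq(A,o2-o1,rcond=None)[0]
    p,q=o1+s[0]*d1,o2+s[1]*d2; return (p+q)/2,np.linalg.norm(p-q)
E
python3 - <<'E'
from h import *
for n in('side','top'):
    im=robot.get_image(n); cv2.imwrite(f'pics/{n}0.png',im[:,:,::-1]); c=robot.camera_info(n);print(n,c, 'pos',ray(n,(320,200))[0])
    
for q in ['grinder','stone_wheel','wire_wheel','left_cup','right_cup','left_hinge','right_hinge','left_cap_lip','right_cap_lip','oiler','spout_tip','duct_tape','tape_measure','wood_glue']:
    r=[]
    for n in('side','top'):
        d=robot.pinpoint(n,q); r.append([(np.round(x['point'],1).tolist(),round(x['score'],2)) for x in d[:3]])
    print(q,r, end=' ')
    if r[0] and r[1]: 
        p,e=tri(r[0][0][0],r[1][0][0]); print(p.round(1),round(e,1))
    else: print()
print(robot.state())
E
```

```text
pics
side {'fovy': 55.45716061798363, 'cx': 322.13859692940684, 'cy': 203.1061162439393, 'rvec': array([ 0.74179076, -2.75234279,  0.91594767]), 'tvec': array([ 359.51629904,  218.44557798, 1309.76483173])} pos [  26.45099949  712.89100589 1176.24024442]
top {'fovy': 45.546854770429626, 'cx': 326.1922254553493, 'cy': 206.06892077132875, 'rvec': array([ 2.38545408, -1.73289247,  0.20457164]), 'tvec': array([ -76.95141831,  423.74599766, 1305.4923652 ])} pos [ 129.73549612  -35.46130309 1368.10222716]
grinder [[([267.9, 242.6], 0.82)], [([295.0, 163.9], 0.86), ([270.3, 145.3], 0.37), ([294.9, 234.2], 0.32)]] [533.1 192.1 -11.9] 6.7
stone_wheel [[([279.3, 203.9], 0.48)], [([315.6, 162.1], 0.72)]] [514.6 116.5 143.6] 3.8
wire_wheel [[([253.1, 230.6], 0.55)], [([271.9, 143.7], 0.71)]] [528.3 246.7 142.1] 3.9
left_cup [[([259.2, 210.8], 0.63)], [([277.2, 133.6], 0.58)]] [520.4 220.  231.4] 13.4
right_cup [[([267.4, 198.6], 0.63)], [([304.6, 146.5], 0.98)]] [530.6 150.6 199.8] 7.5
left_hinge [[([249.3, 211.6], 0.61), ([323.6, 248.2], 0.44)], [([281.5, 130.1], 0.96)]] [552.3 221.9 200.3] 2.8
[... 663 characters left out ...]
 13.6
{'time_s': 1.5, 'joint_pos': array([ 1.11802469e+00,  2.40612266e-01,  5.01326298e-03,  1.33517869e+00,
       -5.83044992e-06,  1.57075792e+00]), 'qvel': array([-4.10327569e-04, -3.69302359e-04,  7.16323565e-05, -9.86599582e-04,
       -1.59725938e-03,  2.88360140e-04]), 'effort': array([-4.07482239e-04, -3.72208178e+01,  2.52687478e+01,  1.51168639e-03,
       -7.28032273e-05,  1.02178439e-05]), 'tool_pos': array([218.73740834, 449.6309597 , 253.30540329]), 'orientation': array([7.05091568e-01, 3.06143566e+00, 2.64683438e-05]), 'contact_force': array([ 0.00125792, -0.60397075,  0.36449342]), 'ft_torque': array([ 0.01825433, -0.021513  , -0.00908143]), 'grip_width': 85.25744506221875}
```

View pics/side0.png

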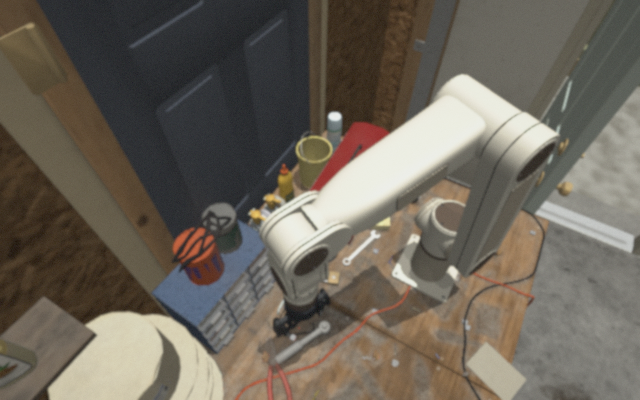

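View pics/top0.png

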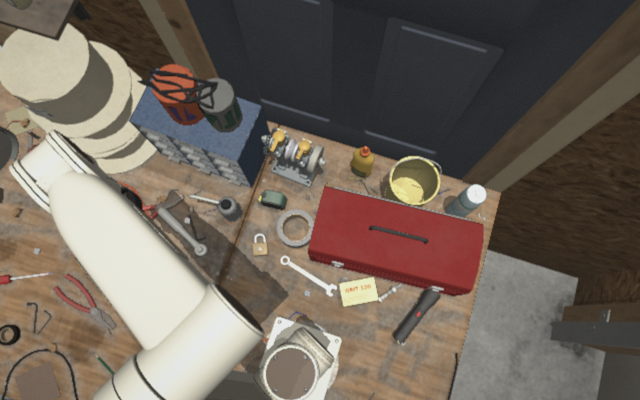

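```bash
python3 - <<'E'
import cv2
a=cv2.imread('pics/side0.png');b=cv2.imread('pics/top0.png')
cv2.imwrite('pics/s0z.png',cv2.resize(a[170:300,200:350],None,fx=4.6,fy=4.6,interpolation=cv2.INTER_CUBIC))
cv2.imwrite('pics/t0z.png',cv2.resize(b[110:240,170:340],None,fx=4.6,fy=4.6,interpolation=cv2.INTER_CUBIC))
E
```

```text
(no output)
```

View pics/s0z.png

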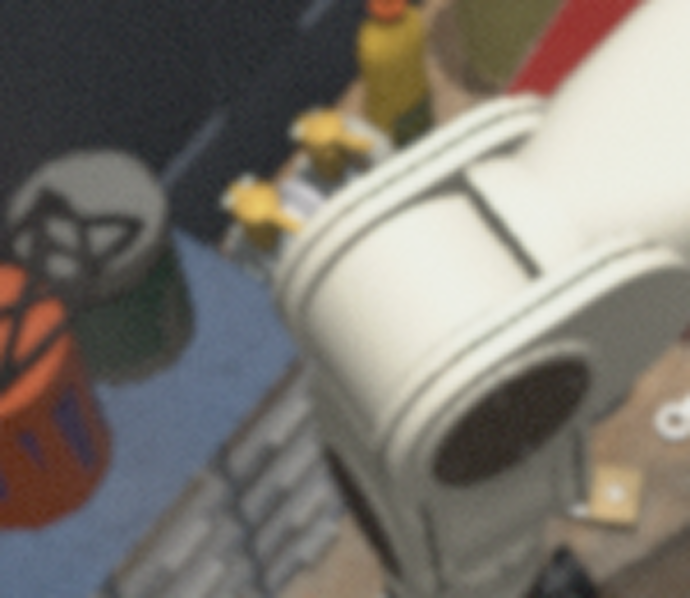

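View pics/t0z.png

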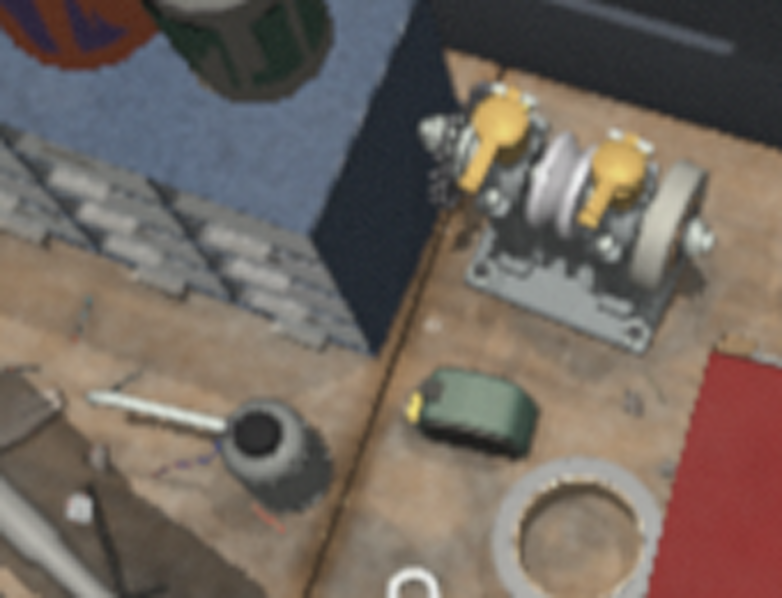

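Grinder top right of the top view, with the solid stone wheel at (315,160) and wire wheel at (270,145). So the right cup, at about (304,147), is the target, with its lip end at (298,157). The oiler stands at (232,215) with its spout pointing left.

```bash
cat >> h.py <<'E'
from scipy.optimize import least_squares
MODEL={'stone':{'stone_wheel':(0,-66,140),'wire_wheel':(0,66,140),'left_cup':(0,36,205),'right_cup':(0,-36,205),'grinder':(0,0,0),'left_hinge':(18,36,205),'right_hinge':(18,-36,205)}}['stone']
def gpose(v,p):
    x,y,a=v; c,s=np.cos(a),np.sin(a); return np.array([x+c*p[0]-s*p[1],y+s*p[0]+c*p[1],p[2]])
def fitg(obs,v0=(530,185,0.)):
    f=lambda v:np.concatenate([w*(proj(n,gpose(v,MODEL[q]))-px) for n,q,px,w in obs])
    r=least_squares(f,v0,loss='soft_l1',f_scale=1.5,x_scale=[10,10,.1]); return r.x,f(r.x).reshape(-1,2)
E
python3 - <<'E'
from h import *
obs=[]
for q in MODEL:
    for n in('side','top'):
        d=robot.pinpoint(n,q)
        if d and d[0]['score']>.4: obs.append((n,q,np.array(d[0]['point']),1))
v,r=fitg(obs);print(v)
for o,e in zip(obs,r): print(o[0],o[1],o[2].round(1),e.round(1))
v2,r=fitg([o for o in obs if o[0]=='top']);print('top only',v2,np.abs(r).mean())
for a in(0,.1,.2,.25):
    for L in (50,62):
        print(a,L,proj('top',gpose(v,(18-L*np.cos(a)-3*np.sin(a),-36,205+L*np.sin(a)+3*np.cos(a)))).round(1),'L',proj('top',gpose(v,(18-L*np.cos(a)-3*np.sin(a),36,205+L*np.sin(a)+3*np.cos(a)))).round(1))
# oiler
for q,z in(('oiler',0),('spout_tip',88),('tape_measure',0),('duct_tape',0),('wood_glue',0)):
    d=robot.pinpoint('top',q); print(q,[(atz('top',x['point'],z).round(1),round(x['score'],2)) for x in d[:2]])
im=robot.get_image('top').copy()
im=cv2.resize(im,None,fx=4,fy=4,interpolation=cv2.INTER_CUBIC)
for k,p in MODEL.items():
    u=proj('top',gpose(v,p))*4+2; cv2.circle(im,tuple(int(x) for x in u),3,(255,0,0),-1)
for sx in(-46,46):
  for sy in(-64,64):
    u=proj('top',gpose(v,(sx,sy,12)))*4+2; cv2.circle(im,tuple(int(x) for x in u),3,(0,255,0),-1)
cv2.imwrite('pics/t1z.png',im[440:880,820:1420,::-1])
T=R.from_rotvec(robot.state()['orientation']).as_matrix();print(T.round(3))
E
```

```text
[ 5.28436057e+02  1.86379795e+02 -6.71049502e-02]
side stone_wheel [279.3 203.9] [-2.4  0.6]
top stone_wheel [315.6 162.1] [-0.2 -3.8]
side wire_wheel [253.1 230.6] [-1.5  1.3]
top wire_wheel [271.9 143.7] [-1.2 -2.5]
side left_cup [259.2 210.8] [-4.2  3.1]
top left_cup [277.2 133.6] [1.3 2.6]
side right_cup [267.4 198.6] [2.1 0. ]
top right_cup [304.6 146.5] [-0.5 -0.6]
side grinder [267.9 242.6] [ 0.8 -2.7]
top grinder [295.  163.9] [1.  1.8]
side left_hinge [249.3 211.6] [ 1.3 -0.4]
top left_hinge [281.5 130.1] [-0.3  0. ]
side right_hinge [265.1 196.1] [0. 0.]
top right_hinge [304.  137.3] [2.8 2.5]
top only [ 5.28768469e+02  1.87316661e+02 -8.24009921e-02] 1.5455498543336088
0 50 [299.3 156.4] L [273.5 146.6]
0 62 [297.5 160.6] L [271.6 150.6]
0.1 50 [299.2 155.8] L [273.3 145.9]
0.1 62 [297.4 159.8] L [271.4 149.8]
0.2 50 [299.1 155. ] L [273.1 145.1]
0.2 62 [297.3 158.8] L [271.2 148.8]
0.25 50 [299.2 154.6] L [273.1 144.6]
0.25 62 [297.3 158.2] L [271.2 148.2]
oiler [(array([326.5, 313.7,   0. ]), 0.96)]
spout_tip [(array([329.7, 422.3,  88. ]), 0.83)]
tape_measure [(array([397.4, 218. ,   0. ]), 0.89)]
duct_tape [(array([329.1, 126.9,   0. ]), 0.71), (array([563.9, 136.2,   0. ]), 0.48)]
wood_glue [(array([577.1,   2.5,   0. ]), 0.86)]
[[-0.899  0.437  0.   ]
 [ 0.437  0.899 -0.   ]
 [-0.     0.    -1.   ]]
```

View pics/t1z.png

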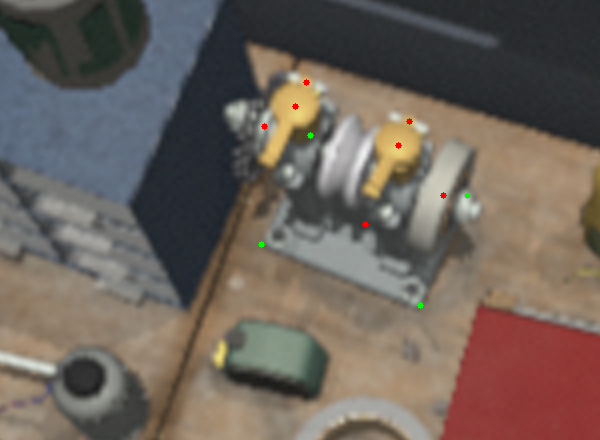

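```bash
cat >> h.py <<'E'
def rel(pts,st=None):
    """world TCP targets -> fractions in tool axes from the present pose"""
    st=st or robot.state(); T=R.from_rotvec(st['orientation']).as_matrix()
    for p in pts: print(p,(T.T@(np.array(p,float)-st['tool_pos'])/750).round(4))
def yawneed(ydir):
    T=R.from_rotvec(robot.state()['orientation']).as_matrix()
    a=np.degrees(np.arctan2(T[1,1],T[0,1])); d=(ydir-a+90)%180-90; print('turn frac',round(-d/45,4),'cur y ang',round(a,2))
E
python3 - <<'E'
from h import *
rel([(300,300,320),(380,155,300),(491,153,290)]); yawneed(86)
E
```

```text
(300, 300, 320) [-0.1847 -0.132  -0.0889]
(380, 155, 300) [-0.3652 -0.2592 -0.0623]
(491, 153, 290) [-0.4995 -0.1968 -0.0489]
turn frac -0.4876 cur y ang 64.06
```

Request:
{"fn": "carry_out", "kwargs": {
  "targets": [-0.185, -0.132, -0.089, -0.2, 0.2, -0.185, -0.132, -0.089, -0.4, 0.2, -0.185, -0.132, -0.089, -0.488, 0.2, -0.185, -0.132, -0.089, -0.488, 0.2, -0.365, -0.259, -0.062, -0.488, 0.2, -0.365, -0.259, -0.062, -0.488, 0.2, -0.365, -0.259, -0.062, -0.488, 0.2, -0.365, -0.259, -0.062, -0.488, 0.2, -0.365, -0.259, -0.062, -0.488, 0.2, -0.5, -0.197, -0.049, -0.488, 0.2, -0.5, -0.197, -0.049, -0.488, 0.2, -0.5, -0.197, -0.049, -0.488, 0.2, -0.5, -0.197, -0.049, -0.488, 0.2, -0.5, -0.197, -0.049, -0.488, 0.2]
}}

```text
time_s: 3.9
tool_pos: [490.2, 153.4, 289.9]
orientation: [-0.107, -3.138, 0.0]
contact_force: [0.3, -0.2, -0.3]
grip_width: 34.3
```

```bash
python3 - <<'E'
from h import *
a=robot.get_image('side');b=robot.get_image('top')
s=robot.state();print(s['time_s'],s['tool_pos'],s['grip_width'],s['joint_pos'].round(2)); yawneed(86)
cv2.imwrite('pics/s2.png',cv2.resize(a[150:330,180:440],None,fx=3,fy=3,interpolation=cv2.INTER_CUBIC)[:,:,::-1])
cv2.imwrite('pics/t2.png',cv2.resize(b[90:260,170:400],None,fx=3.4,fy=3.4,interpolation=cv2.INTER_CUBIC)[:,:,::-1])
E
```

```text
4.0 [489.94744124 153.31907905 290.65876469] 34.018800100761794 [0.3  0.25 0.12 1.44 0.   0.37]
turn frac 0.0023 cur y ang 86.1
```

View pics/s2.png

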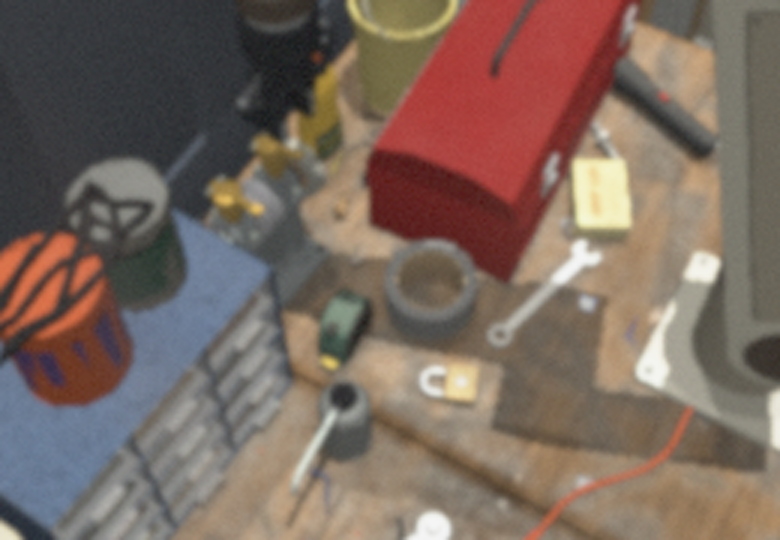

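View pics/t2.png

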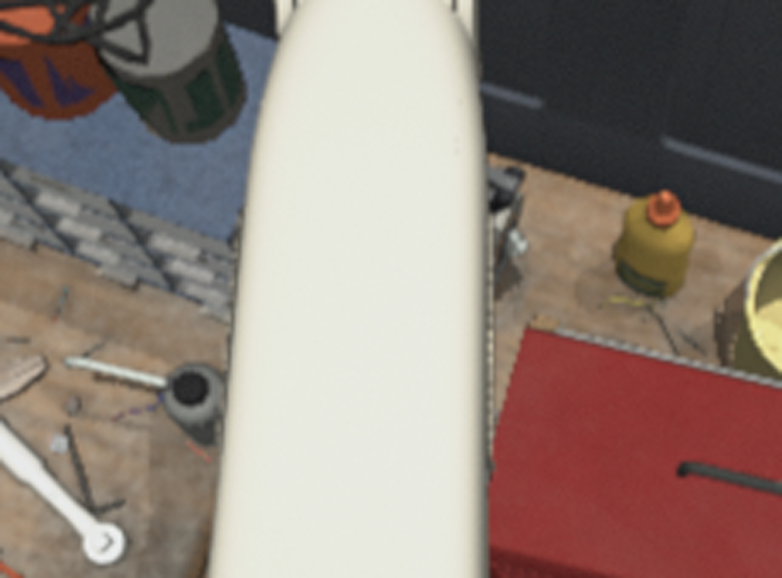

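Side view shows both caps clear now: left at about (257,215), right at about (270,200). The gripper is above them, and the oiler is at (295,285) with its spout tip at (280,311). I'll refine the measurements.

```bash
python3 - <<'E'
from h import *
T0={'stone_wheel':[315.6,162.1],'wire_wheel':[271.9,143.7],'left_cup':[277.2,133.6],'right_cup':[304.6,146.5],'grinder':[295,163.9],'left_hinge':[281.5,130.1],'right_hinge':[304,137.3]}
obs=[('top',q,np.array(p),1) for q,p in T0.items()]
for q in MODEL:
    d=robot.pinpoint('side',q)
    if d and d[0]['score']>.4: obs.append(('side',q,np.array(d[0]['point']),1))
v,r=fitg(obs);print(v)
for o,e in zip(obs,r): print(o[0],o[1],o[2].round(1),e.round(1))
lip={'right_cap_lip':[298.7,155.8],'left_cap_lip':[275.3,148.1]}
for q in lip:
    d=robot.pinpoint('side',q); print(q,[(x['point'].round(1) if hasattr(x['point'],'round') else x['point'],round(x['score'],2)) for x in d])
for sgn in(-36,36):
  for a in(0,.1,.2,.25):
    print(sgn,a,[proj('side',gpose(v,(18-L*np.cos(a)-3*np.sin(a),sgn,205+L*np.sin(a)+3*np.cos(a)))).round(1) for L in(50,62)])
for q,z in(('oiler',0),('spout_tip',88),('tape_measure',0),('duct_tape',0)):
  for n in('side','top'):
    d=robot.pinpoint(n,q); print(n,q,[(np.round(x['point'],1),atz(n,x['point'],z).round(1),round(x['score'],2)) for x in d[:2]])
im=robot.get_image('side'); im=cv2.resize(im[180:250,225:325],None,fx=8,fy=8,interpolation=cv2.INTER_CUBIC)
for k,p in MODEL.items():
    u=(proj('side',gpose(v,p))-[225,180])*8+4; cv2.circle(im,tuple(int(x) for x in u),3,(255,0,0),-1)
cv2.imwrite('pics/s3.png',im[:,:,::-1])
E
```

```text
[ 5.28624722e+02  1.85524379e+02 -4.57918592e-02]
top stone_wheel [315.6 162.1] [ 0.3 -4.3]
top wire_wheel [271.9 143.7] [-1.1 -2. ]
top left_cup [277.2 133.6] [1.5 2.9]
top right_cup [304.6 146.5] [-0.  -0.8]
top grinder [295.  163.9] [1.3 1.9]
top left_hinge [281.5 130.1] [-0.2  0.3]
top right_hinge [304.  137.3] [3.1 2.3]
side stone_wheel [279.5 203.8] [-2.8  0.3]
side wire_wheel [253.7 231.6] [-1.7  0.3]
side left_cup [257.7 212.1] [-2.4  1.7]
side right_cup [268.2 196.2] [1.2 2.1]
side grinder [269.6 241.2] [-0.8 -1.5]
side left_hinge [248.5 211. ] [2.3 0.2]
side right_hinge [264.1 194. ] [0.9 1.9]
right_cap_lip [([278.8, 201.2], 0.49)]
left_cap_lip [([264.4, 220.9], 0.48)]
-36 0 [array([277.4, 202.2]), array([280.5, 203.8])]
-36 0.1 [array([277.3, 201.2]), array([280.3, 202.7])]
-36 0.2 [array([277.1, 200.2]), array([280. , 201.4])]
-36 0.25 [array([276.9, 199.7]), array([279.8, 200.8])]
36 0 [array([263.4, 217.9]), array([266.6, 219.7])]
36 0.1 [array([263.3, 217. ]), array([266.3, 218.5])]
36 0.2 [array([263., 216.]), array([266. , 217.3])]
36 0.25 [array([262.8, 215.5]), array([265.7, 216.7])]
side oiler [(array([295.2, 295.6]), array([333.9, 316.8,   0. ]), 0.67)]
top oiler [(array([234.5, 214.4]), array([330.7, 309.7,   0. ]), 0.76)]
side spout_tip [(array([277.7, 315.5]), array([322.2, 423.9,  88. ]), 0.82)]
top spout_tip [(array([193. , 195.8]), array([331.6, 415.4,  88. ]), 0.97)]
side tape_measure [(array([291.6, 263.9]), array([406. , 225.8,  -0. ]), 0.8), (array([331.8, 152.9]), array([ 542.6, -305.6,    0. ]), 0.68)]
top tape_measure []
side duct_tape [(array([325.2, 251. ]), array([331.3, 123.5,   0. ]), 0.87), (array([329.4, 154.2]), array([ 547.7, -293.7,    0. ]), 0.49)]
top duct_tape []
```

View pics/s3.png

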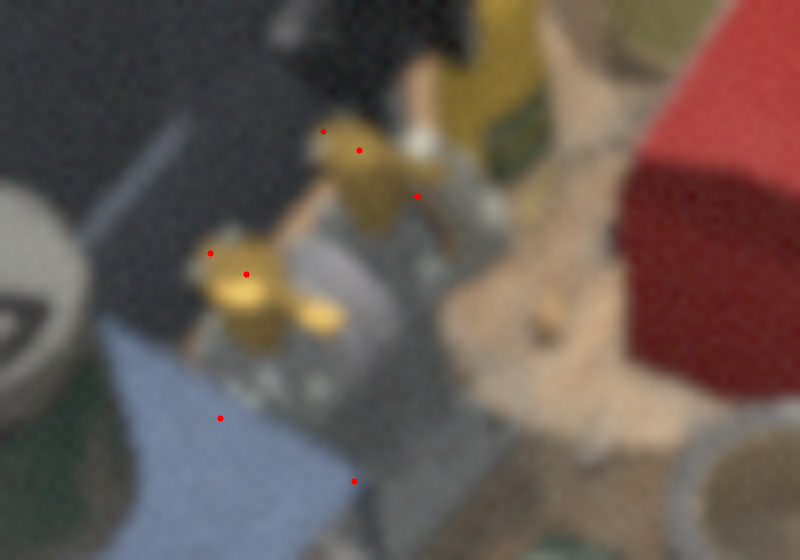

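```bash
python3 - <<'E'
from h import *
rel([(492.5,152,250),(492.5,152,219)])
E
```

```text
(492.5, 152, 250) [-0.0016 -0.0008  0.0533]
(492.5, 152, 219) [-0.0016 -0.0008  0.0947]
```

Request:
{"fn": "carry_out", "kwargs": {
  "targets": [-0.002, -0.001, 0.053, 0, 0.2, -0.002, -0.001, 0.075, 0, 0.2, -0.002, -0.001, 0.095, 0, 0.2, -0.002, -0.001, 0.095, 0, 0.2],
  "newtons": 20
}}

```text
time_s: 5.3
tool_pos: [491.3, 151.4, 216.5]
orientation: [-0.109, -3.135, 0.003]
contact_force: [-0.2, -1.0, -0.3]
grip_width: 34.3
```

```bash
python3 - <<'E'
from h import *
a=robot.get_image('side')
s=robot.state();print(s['time_s'],s['tool_pos'],s['grip_width'],s['contact_force'])
cv2.imwrite('pics/s4.png',cv2.resize(a[170:260,215:335],None,fx=6.5,fy=6.5,interpolation=cv2.INTER_CUBIC)[:,:,::-1])
E
```

```text
5.35 [492.07848473 151.6577126  217.9809801 ] 34.14645835856181 [-0.13528384 -0.218061    1.29766455]
```

View pics/s4.png

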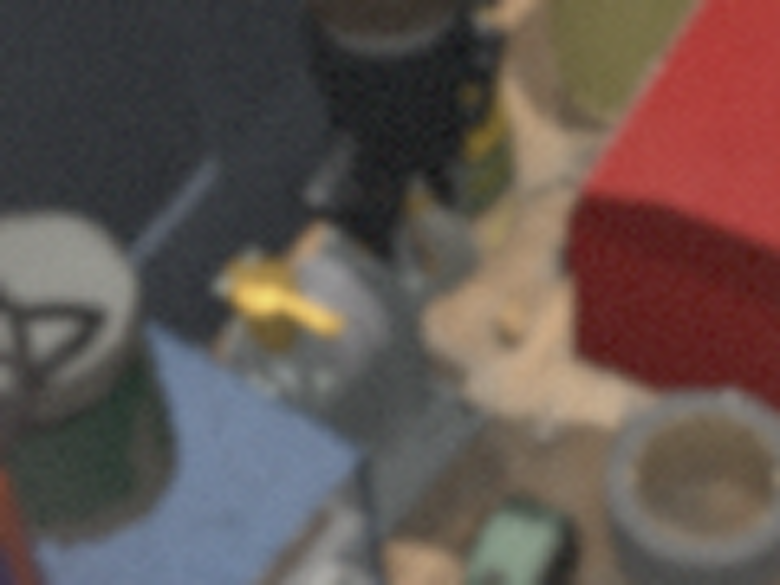

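The gripper straddles the right lip, with a yellow bit visible at about (279,200). Closing.

Request:
{"fn": "carry_out", "kwargs": {
  "targets": [0, 0, 0, 0, 0.7, 0, 0, 0, 0, 1, 0, 0, 0, 0, 1, 0, 0, 0, 0, 1, 0, 0, 0, 0, 1, 0, 0, 0, 0, 1],
  "newtons": 20
}}

```text
time_s: 5.95
tool_pos: [493.3, 152.8, 219.5]
orientation: [0.108, 3.138, 0.003]
contact_force: [-0.7, 5.8, 0.5]
grip_width: 9.3
```

```bash
python3 - <<'E'
import numpy as np
r=[]
for a in np.linspace(.22,1.75,15)[1:]:
    r+= [round(-(51.5-52.8*np.cos(a))/750,4),0,round(-(52.8*np.sin(a)-11.5)/750,4),0,1]
    print(round(a,2),r[-5],r[-3])
E
```

```text
0.33 -0.002 -0.0074
0.44 -0.0049 -0.0146
0.55 -0.0086 -0.0213
0.66 -0.0129 -0.0277
0.77 -0.018 -0.0335
0.88 -0.0236 -0.0387
0.98 -0.0297 -0.0433
1.09 -0.0364 -0.0472
1.2 -0.0434 -0.0504
1.31 -0.0507 -0.0527
1.42 -0.0582 -0.0543
1.53 -0.0659 -0.055
1.64 -0.0736 -0.0549
1.75 -0.0812 -0.0539
```

Request:
{"fn": "carry_out", "kwargs": {
  "targets": [-0.002, 0, -0.007, 0, 1, -0.005, 0, -0.015, 0, 1, -0.009, 0, -0.021, 0, 1, -0.013, 0, -0.028, 0, 1, -0.018, 0, -0.033, 0, 1, -0.024, 0, -0.039, 0, 1, -0.03, 0, -0.043, 0, 1, -0.036, 0, -0.047, 0, 1, -0.043, 0, -0.05, 0, 1, -0.051, 0, -0.053, 0, 1, -0.058, 0, -0.054, 0, 1, -0.066, 0, -0.055, 0, 1, -0.074, 0, -0.055, 0, 1, -0.081, 0, -0.054, 0, 1, -0.081, 0, -0.054, 0, 1]
}}

```text
time_s: 7.45
tool_pos: [545.9, 147.2, 256.3]
orientation: [-0.106, -3.12, 0.004]
contact_force: [-17.9, 2.9, -0.0]
grip_width: 0.3
```

```bash
python3 - <<'E'
from h import *
a=robot.get_image('side')
s=robot.state();print(s['time_s'],s['tool_pos'],s['grip_width'],s['contact_force'])
cv2.imwrite('pics/s5.png',cv2.resize(a[150:260,195:335],None,fx=5.5,fy=5.5,interpolation=cv2.INTER_CUBIC)[:,:,::-1])
E
```

```text
7.5 [545.90346    147.24147471 256.30012861] -0.0236484826444749 [-16.84701342   1.90894142   0.34990883]
```

View pics/s5.png

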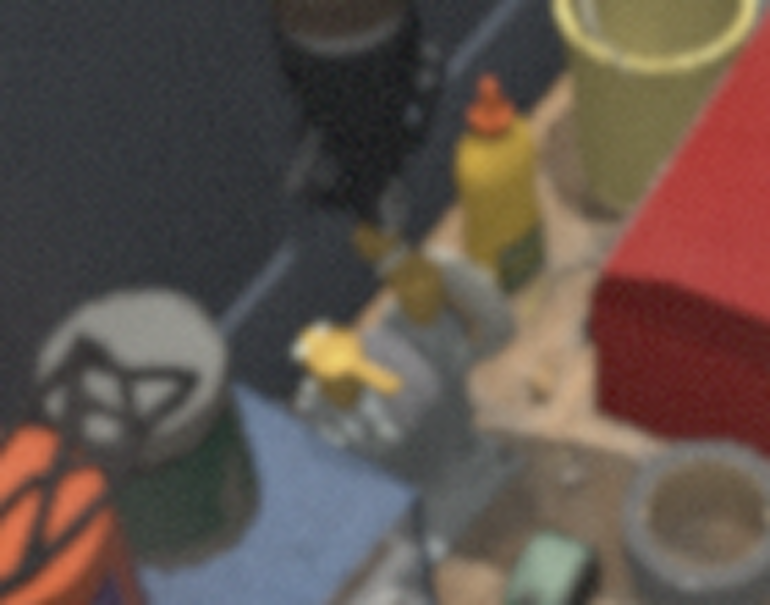

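Fingers slipped off the lip but have pushed the cap back, likely against its stop (17 N). I'll back off toward the robot, then lift.

Request:
{"fn": "carry_out", "kwargs": {
  "targets": [-0.06, 0, -0.054, 0, 1, -0.03, 0, -0.06, 0, 1, 0.02, 0, -0.08, 0, 1, 0.08, 0, -0.1, 0, 0.5, 0.15, 0, -0.1, 0, -0.5, 0.15, 0, -0.1, 0, -1, 0.15, 0, -0.1, 0, -1]
}}

```text
time_s: 8.2
tool_pos: [440.3, 154.8, 335.0]
orientation: [0.108, 3.138, -0.002]
contact_force: [0.3, -0.0, -0.0]
grip_width: 58.0
```

```bash
python3 - <<'E'
from h import *
a=robot.get_image('side')
s=robot.state();print(s['time_s'],s['tool_pos'],s['grip_width'],s['contact_force'])
cv2.imwrite('pics/s6.png',cv2.resize(a[160:250,215:335],None,fx=6.5,fy=6.5,interpolation=cv2.INTER_CUBIC)[:,:,::-1])
E
```

```text
8.25 [441.59950369 155.03147701 334.9687399 ] 65.21005004036046 [ 0.80002866 -0.14693217  0.59187236]
```

View pics/s6.png

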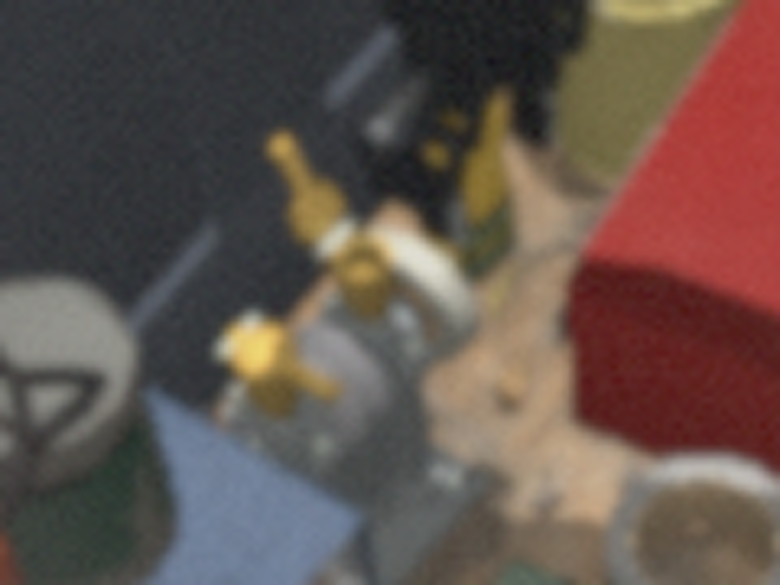

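Right cap stands open, leaning back with its lip at (258,182). The left cap is still shut. Next I'll measure the cap angle, cup mouth and oiler.

```bash
python3 - <<'E'
from h import *
v=(528.6,185.9,-.055)
for a in(1.4,1.57,1.75,1.95):
    print(a,proj('side',gpose(v,(18-62*np.cos(a)-3*np.sin(a),-36,205+62*np.sin(a)+3*np.cos(a)))).round(1))
print('mouth from side px',atz('side',(270.3,198.8),205))
for q,z in(('oiler',0),('spout_tip',88),('right_cup',205)):
  for n in('side','top'):
    d=robot.pinpoint(n,q); print(n,q,[(np.round(x['point'],1),atz(n,x['point'],z).round(1),round(x['score'],2)) for x in d[:2]])
v=(331,313)
for n in('side','top'):
    im=robot.get_image(n); c=proj(n,(331,360,60)).astype(int); x0,y0=c[0]-50,c[1]-40
    im=cv2.resize(im[y0:y0+80,x0:x0+100],None,fx=6,fy=6,interpolation=cv2.INTER_CUBIC)
    for p,col in [((331,313,0),(255,0,0)),((331,313,113),(0,255,0)),((328,418,88),(255,0,255))]:
        u=(proj(n,p)-[x0,y0])*6+3; cv2.circle(im,tuple(int(x) for x in u),3,col,-1)
    for h,rr,col in((113,13,(0,255,0)),(88,27,(255,255,0)),(0,27,(255,0,0))):
        for t in np.linspace(0,6.28,40):
            u=(proj(n,(331+rr*np.cos(t),313+rr*np.sin(t),h))-[x0,y0])*6+3; cv2.circle(im,tuple(int(x) for x in u),1,col,-1)
    cv2.imwrite(f'pics/o_{n}.png',im[:,:,::-1])
    print(n,x0,y0)
E
```

```text
1.4 [266.4 185.7]
1.57 [263.7 184.1]
1.75 [260.9 182.9]
1.95 [258.  182.1]
mouth from side px [523.52725733 149.70093893 205.        ]
side oiler [(array([293.9, 294.8]), array([339. , 316.6,   0. ]), 0.8), (array([281.2, 202.6]), array([582. ,  24.7,   0. ]), 0.71)]
top oiler [(array([234.5, 214.4]), array([330.7, 309.7,   0. ]), 0.76)]
side spout_tip [(array([279.6, 317.7]), array([313.8, 426.6,  88. ]), 0.61)]
top spout_tip [(array([193. , 195.8]), array([331.6, 415.4,  88. ]), 0.97)]
side right_cup [(array([268.4, 199.6]), array([526.9, 155.4, 205. ]), 0.68)]
top right_cup []
side 237 259
top 163 164
```

View pics/o_side.png

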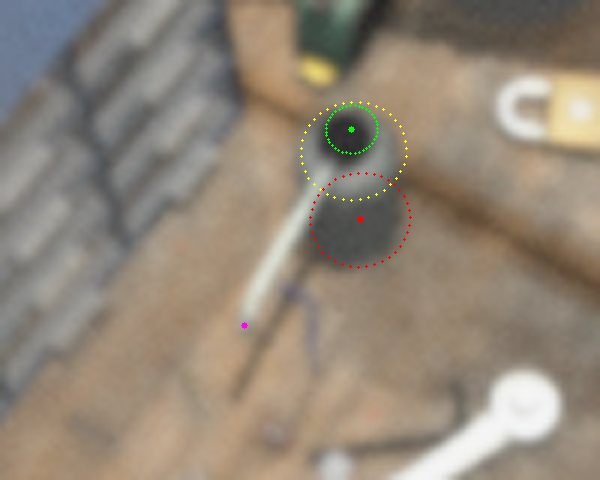

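View pics/o_top.png

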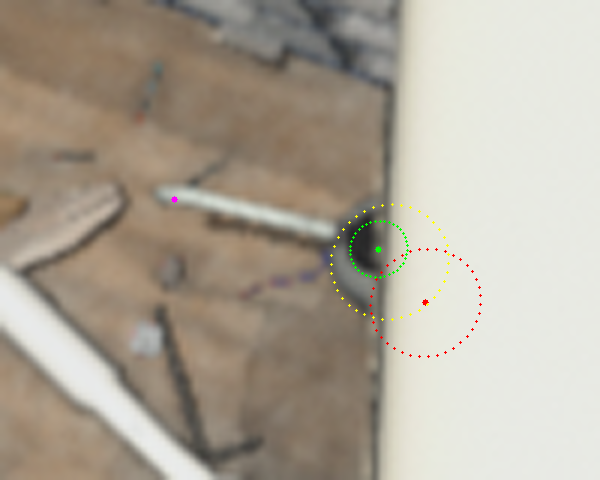

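```bash
python3 - <<'E'
from h import *
o=np.array((333.5,315,0))
for dg in(86,90,94,98):
    d=np.array([np.cos(np.radians(dg)),np.sin(np.radians(dg)),0])
    print(dg,'top',((proj('top',o+d*28+[0,0,108])-[163,164])*6+3).round(),((proj('top',o+d*105+[0,0,112])-[163,164])*6+3).round(),((proj('top',o+d*105+[0,0,88])-[163,164])*6+3).round(),
     'side',((proj('side',o+d*28+[0,0,108])-[237,259])*6+3).round(),((proj('side',o+d*105+[0,0,112])-[237,259])*6+3).round(),((proj('side',o+d*105+[0,0,88])-[237,259])*6+3).round())
print('caps',((proj('top',o+[0,0,113])-[163,164])*6+3),((proj('side',o+[0,0,113])-[237,259])*6+3))
yawneed(0); yawneed(90);print(robot.state()['joint_pos'].round(3))
E
```

```text
86 top [323. 223.] [167. 159.] [182. 173.] side [313. 177.] [216. 298.] [220. 316.]
90 top [321. 227.] [161. 174.] [175. 187.] side [316. 179.] [228. 306.] [232. 324.]
94 top [320. 231.] [155. 189.] [170. 202.] side [319. 181.] [241. 313.] [245. 331.]
98 top [319. 235.] [151. 204.] [165. 217.] side [323. 183.] [255. 319.] [259. 337.]
caps [376.78083042 242.73474665] [345.56169635 130.18984052]
turn frac 1.9108 cur y ang 85.99
turn frac -0.0892 cur y ang 85.99
[ 0.338  0.157  0.108  1.523 -0.     0.408]
```

```bash
python3 - <<'E'
from h import *
rel([(333.5,250,300),(333.5,315,240)])
E
```

```text
(333.5, 250, 300) [0.1528 0.1158 0.0452]
(333.5, 315, 240) [0.1588 0.2023 0.1252]
```

Request:
{"fn": "carry_out", "kwargs": {
  "targets": [0.153, 0.116, 0.045, -0.18, -1, 0.153, 0.116, 0.045, -0.36, -1, 0.153, 0.116, 0.045, -0.54, -1, 0.153, 0.116, 0.045, -0.72, -1, 0.159, 0.202, 0.045, -0.9, -1, 0.159, 0.202, 0.045, -1, -1, 0.159, 0.202, 0.045, -1, -1]
}}

```text
time_s: 9.35
tool_pos: [332.7, 316.8, 300.0]
orientation: [1.105, -2.94, 0.0]
contact_force: [-0.3, -0.5, -1.1]
grip_width: 85.5
```

Request:
{"fn": "carry_out", "kwargs": {
  "targets": [0, 0, 0, -0.18, -1, 0, 0, 0, -0.36, -1, 0, 0, 0, -0.54, -1, 0, 0, 0, -0.72, -1, 0, 0, 0, -0.9, -1, 0, 0, 0, -1, -1, 0, 0, 0, -1, -1]
}}

```text
time_s: 10.05
tool_pos: [332.9, 314.0, 300.5]
orientation: [2.14, -2.3, 0.001]
contact_force: [-0.1, 0.7, 0.1]
grip_width: 85.2
```

```bash
python3 - <<'E'
from h import *
yawneed(4); s=robot.state(); print(s['tool_pos'],s['joint_pos'].round(2),s['time_s'],s['grip_width'])
rel([(333.5,315,200),(333.5,315,130),(333.5,315,75)])
for n in('side','top'):
    im=robot.get_image(n); c=proj(n,(331,340,100)).astype(int); x0,y0=c[0]-60,c[1]-45
    cv2.imwrite(f'pics/p_{n}.png',cv2.resize(im[y0:y0+90,x0:x0+120],None,fx=6,fy=6,interpolation=cv2.INTER_CUBIC)[:,:,::-1])
for q,z in(('oiler',0),('spout_tip',88)):
  for n in('side','top'):
    d=robot.pinpoint(n,q); print(n,q,[(np.round(x['point'],1),atz(n,x['point'],z).round(1),round(x['score'],2)) for x in d[:1]])
E
```

```text
turn frac -0.1807 cur y ang 175.87
[332.93541809 313.96121421 300.54190799] [ 0.76  0.14  0.    1.43 -0.   -0.74] 10.05 85.15633129204417
(333.5, 315, 200) [-0.0015 -0.0007  0.1341]
(333.5, 315, 130) [-0.0016 -0.0007  0.2274]
(333.5, 315, 75) [-0.0016 -0.0007  0.3007]
side oiler [(array([295.1, 296.8]), array([332. , 320.4,   0. ]), 0.92)]
top oiler [(array([232.6, 210.5]), array([339.9, 319.1,   0. ]), 0.61)]
side spout_tip [(array([275. , 316.6]), array([327.2, 430.6,  88. ]), 0.96)]
top spout_tip []
```

View pics/p_side.png

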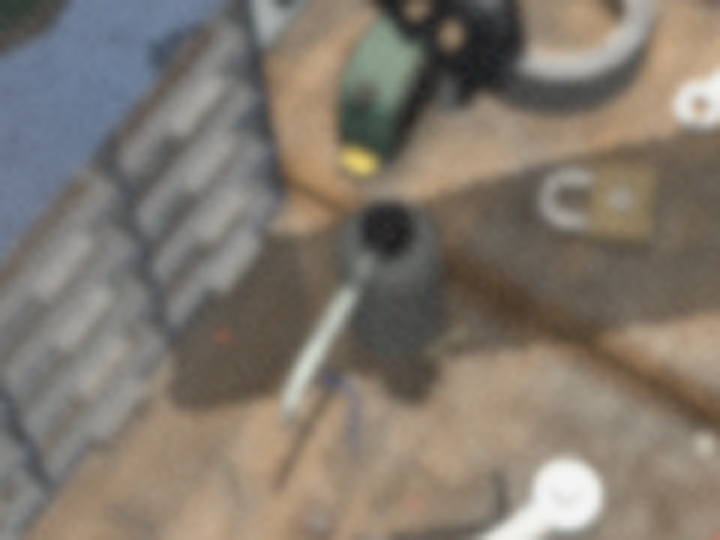

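View pics/p_top.png

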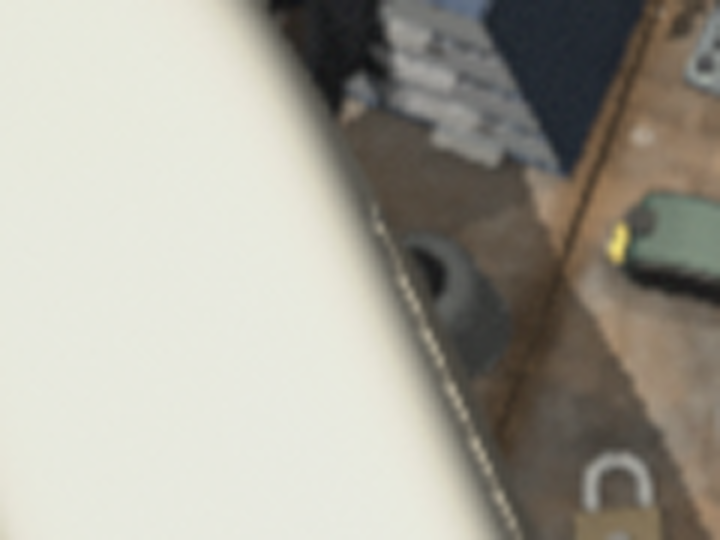

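```bash
python3 - <<'E'
from h import *
o=(334.5,316)
for n in('side','top'):
    im=robot.get_image(n); c=proj(n,(331,340,100)).astype(int); x0,y0=c[0]-40,c[1]-30
    im=cv2.resize(im[y0:y0+65,x0:x0+80],None,fx=7,fy=7,interpolation=cv2.INTER_CUBIC)
    for h,rr,col in((113,13,(0,255,0)),(88,27,(255,255,0)),(0,27,(255,0,0))):
        for t in np.linspace(0,6.28,40):
            u=(proj(n,(o[0]+rr*np.cos(t),o[1]+rr*np.sin(t),h))-[x0,y0])*7+3; cv2.circle(im,tuple(int(x) for x in u),1,col,-1)
    cv2.imwrite(f'pics/q_{n}.png',im[:,:,::-1])
E
python3 -c "
import cv2,numpy as np
cv2.imwrite('pics/q.png',cv2.resize(np.hstack([cv2.imread('pics/q_side.png'),cv2.imread('pics/q_top.png')]),(800,325)))"
```

```text
(no output)
```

View pics/q.png

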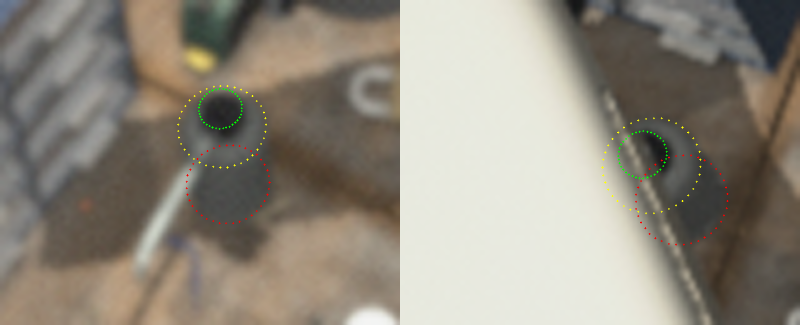

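Request:
{"fn": "carry_out", "kwargs": {
  "targets": [-0.003, -0.002, 0.06, -0.18, -1, -0.003, -0.002, 0.12, -0.18, -1, -0.003, -0.002, 0.17, -0.18, -1, -0.003, -0.002, 0.21, -0.18, -1, -0.003, -0.002, 0.25, -0.18, -1, -0.003, -0.002, 0.28, -0.18, -1, -0.003, -0.002, 0.3, -0.18, -1, -0.003, -0.002, 0.3, -0.18, -1, -0.003, -0.002, 0.3, -0.18, -0.4, -0.003, -0.002, 0.3, -0.18, 0, -0.003, -0.002, 0.3, -0.18, 0.5, -0.003, -0.002, 0.3, -0.18, 1, -0.003, -0.002, 0.3, -0.18, 1, -0.003, -0.002, 0.3, -0.18, 1],
  "newtons": 50
}}

```text
time_s: 11.85
tool_pos: [335.0, 317.8, 77.0]
orientation: [-2.298, 2.138, 0.0]
contact_force: [-0.4, -0.3, 6.1]
grip_width: 52.8
```

```bash
python3 - <<'E'
from h import *
yawneed(4); s=robot.state(); print(s['tool_pos'],s['joint_pos'].round(2),s['time_s'],s['grip_width'],s['contact_force'])
im=robot.get_image('side'); c=proj('side',(331,340,100)).astype(int); x0,y0=c[0]-60,c[1]-45
cv2.imwrite(f'pics/r_side.png',cv2.resize(im[y0:y0+90,x0:x0+120],None,fx=6,fy=6,interpolation=cv2.INTER_CUBIC)[:,:,::-1])
E
```

```text
turn frac 0.0027 cur y ang -175.88
[334.9758894  317.75959131  76.96102472] [ 0.76  0.33 -0.38  0.86  0.   -0.88] 11.85 52.842534753409055 [-0.40722128 -0.28115159  6.08791349]
```

View pics/r_side.png

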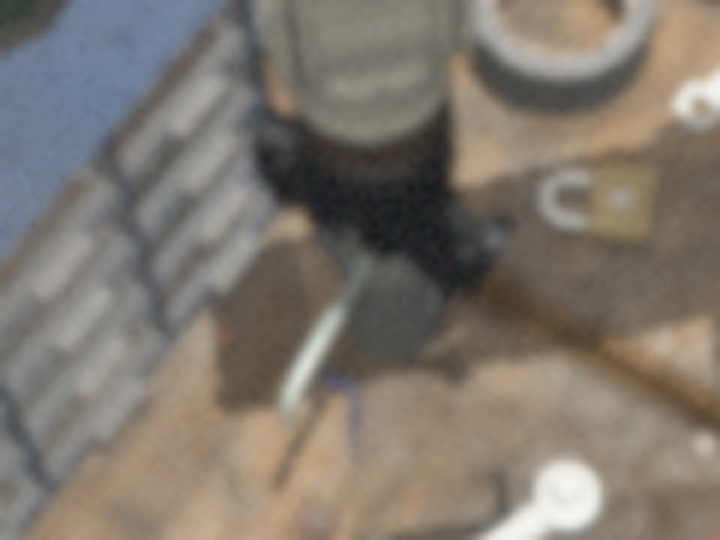

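Request:
{"fn": "carry_out", "kwargs": {
  "targets": [0, 0, -0.02, 0, 1, 0, 0, -0.05, 0, 1, 0, 0, -0.08, 0, 1, 0, 0, -0.12, 0, 1, 0, 0, -0.16, 0, 1, 0, 0, -0.2, 0, 1, 0, 0, -0.23, 0, 1, 0, 0, -0.25, 0, 1, 0, 0, -0.25, 0, 1, 0, 0, -0.25, 0, 1]
}}

```text
time_s: 12.9
tool_pos: [334.2, 316.8, 262.6]
orientation: [2.3, -2.14, 0.0]
contact_force: [0.1, 0.6, -2.5]
grip_width: 52.7
```

```bash
python3 - <<'E'
from h import *
s=robot.state(); print(s['tool_pos'],s['joint_pos'].round(2),s['time_s'],s['grip_width'],s['contact_force'])
rel([(320,220,265),(320,170,265),(390,150,265)])
for n in('side','top'):
    im=robot.get_image(n); c=proj(n,(331,340,250)).astype(int); x0,y0=c[0]-60,c[1]-45
    cv2.imwrite(f'pics/u_{n}.png',cv2.resize(im[y0:y0+90,x0:x0+120],None,fx=6,fy=6,interpolation=cv2.INTER_CUBIC)[:,:,::-1])
E
```

```text
[334.17190596 316.79341278 262.56409057] [ 0.76  0.16 -0.07  1.34 -0.   -0.88] 12.9 52.7415114259186 [ 0.05061013  0.57099492 -2.46646947]
(320, 220, 265) [ 0.1274  0.0281 -0.0032]
(320, 170, 265) [ 0.1939  0.0329 -0.0032]
(390, 150, 265) [ 0.2272 -0.0583 -0.0032]
```

View pics/u_side.png

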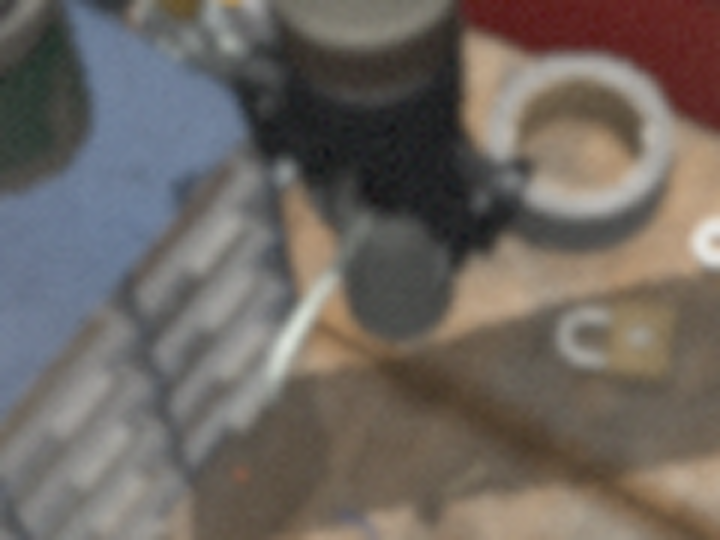

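Request:
{"fn": "carry_out", "kwargs": {
  "targets": [0.02, 0.004, 0, 0, 1, 0.05, 0.01, 0, 0, 1, 0.08, 0.02, 0, 0.08, 1, 0.11, 0.025, 0, 0.2, 1, 0.14, 0.03, 0, 0.34, 1, 0.154, 0.03, 0, 0.48, 1, 0.16, 0.03, 0, 0.62, 1, 0.16, 0.03, 0, 0.76, 1, 0.16, 0.03, 0, 0.9, 1, 0.16, 0.03, 0, 1, 1, 0.16, 0.03, 0, 1, 1]
}}

```text
time_s: 14.1
tool_pos: [319.8, 194.7, 262.3]
orientation: [1.304, -2.856, 0.001]
contact_force: [0.3, 0.8, -3.9]
grip_width: 52.6
```

Request:
{"fn": "carry_out", "kwargs": {
  "targets": [0, 0, 0, 0.08, 1, 0, 0, 0, 0.2, 1, 0, 0, 0, 0.34, 1, 0, 0, 0, 0.48, 1, 0, 0, 0, 0.62, 1, 0, 0, 0, 0.76, 1, 0, 0, 0, 0.9, 1, 0, 0, 0, 1, 1, 0, 0, 0, 1, 1]
}}

```text
time_s: 15.0
tool_pos: [320.0, 195.1, 262.6]
orientation: [0.115, -3.138, 0.001]
contact_force: [0.3, 0.8, -1.6]
grip_width: 52.5
```

```bash
python3 - <<'E'
from h import *
s=robot.state(); print(s['tool_pos'],s['joint_pos'].round(2),s['time_s'],s['grip_width'],s['contact_force'])
yawneed(87)
for n in('side','top'):
    im=robot.get_image(n); cv2.imwrite(f'pics/v_{n}.png',cv2.resize(im[100:320,180:420],None,fx=2.5,fy=2.5,interpolation=cv2.INTER_CUBIC)[:,:,::-1])
    for q,z in(('spout_tip',None),('right_cup',205)):
        d=robot.pinpoint(n,q); print(n,q,[(np.round(x['point'],1),round(x['score'],2)) for x in d[:2]])
E
```

```text
[320.02012416 195.11489085 262.56241472] [ 0.55 -0.01 -0.26  1.32 -0.    0.47] 15.0 52.53098822483581 [ 0.27461369  0.7606742  -1.59212337]
turn frac 0.1602 cur y ang 94.21
side spout_tip [(array([285.4, 214.8]), 0.56)]
side right_cup [(array([267.2, 198.8]), 0.62)]
top spout_tip [(array([267.5, 167.5]), 0.42)]
top right_cup [(array([307.5, 147.2]), 0.65)]
```

View pics/v_side.png

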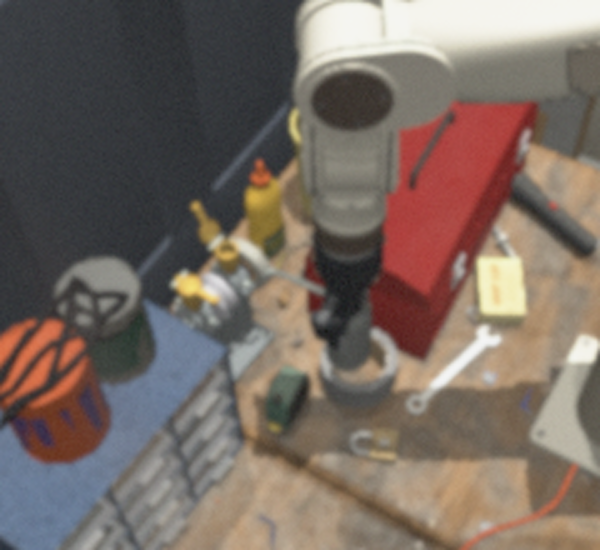

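View pics/v_top.png

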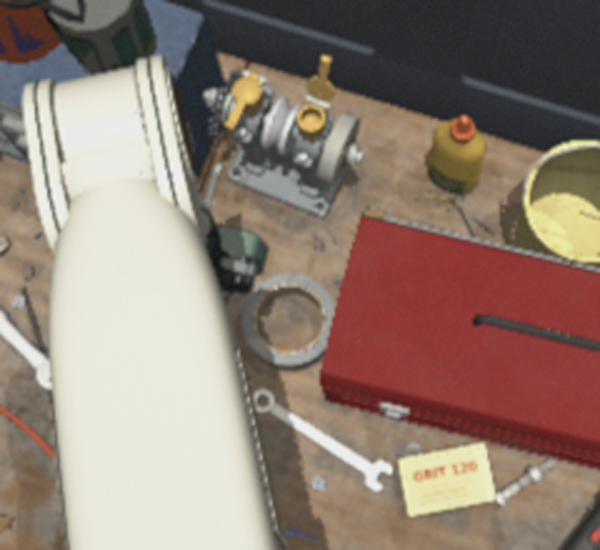

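```bash
python3 - <<'E'
from h import *
im=robot.get_image('top'); c=cv2.resize(im[120:190,250:350],None,fx=7,fy=7,interpolation=cv2.INTER_CUBIC)
a=robot.get_image('side'); b=cv2.resize(a[180:240,240:325],None,fx=8,fy=8,interpolation=cv2.INTER_CUBIC)
p,e=tri((285.4,214.8),(267.5,167.5));print('tip',p,e)
for z in(250,270): print(z,proj('top',(424,198,z)),proj('side',(424,198,z)))
for o in((526.5,150),):
  for t in np.linspace(0,6.28,30):
    q=(o[0]+11*np.cos(t),o[1]+11*np.sin(t),205)
    u=(proj('top',q)-[250,120])*7+3;cv2.circle(c,tuple(int(x) for x in u),1,(255,0,0),-1)
    u=(proj('side',q)-[240,180])*8+4;cv2.circle(b,tuple(int(x) for x in u),1,(255,0,0),-1)
cv2.imwrite('pics/w_t.png',c[:,:,::-1]);cv2.imwrite('pics/w_s.png',b[:,:,::-1])
E
```

```text
tip [425.28644901 208.16144734 260.63680847] 2.8887185836903617
250 [271.68495694 171.12572981] [287.42395777 214.40084984]
270 [270.78090289 168.62903453] [287.02929522 210.48195774]
```

View pics/w_t.png

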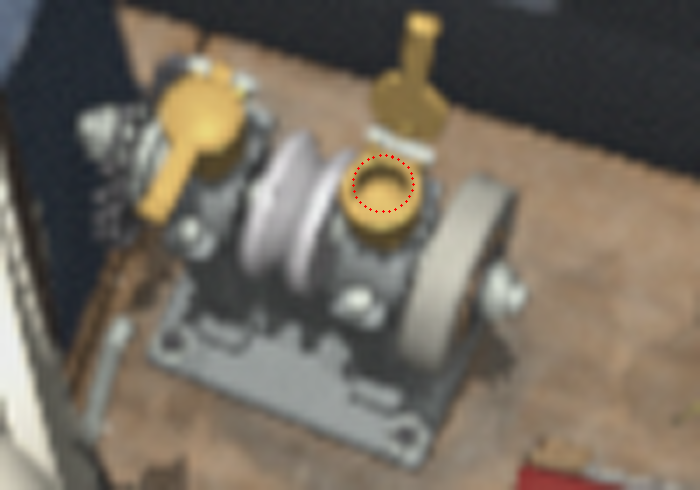

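View pics/w_s.png

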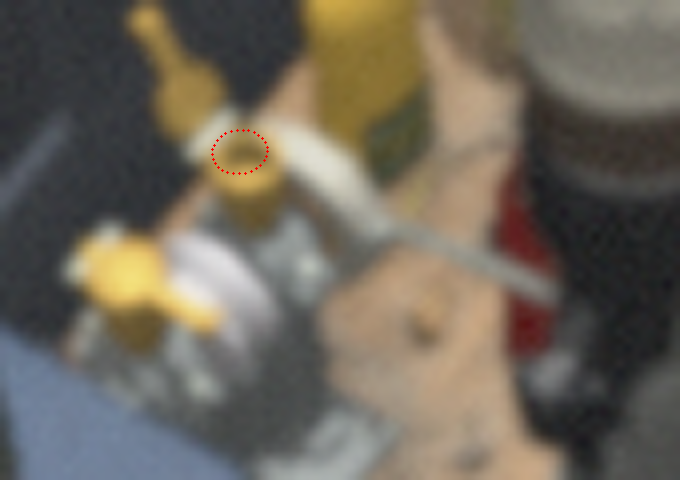

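```bash
python3 - <<'E'
from h import *
for s in((288,209),(287.5,210),(286.5,212)):
  for t in((267,166.5),(267.5,167.5)):
    p,e=tri(s,t);print(s,t,p.round(1),round(e,1), )
print(atz('top',(267.2,167),273).round(1),proj('side',atz('top',(267.2,167),273)))
E
```

```text
(288, 209) (267, 166.5) [418.4 203.5 289.7] 4.9
(288, 209) (267.5, 167.5) [418.2 202.2 287.6] 2.7
(287.5, 210) (267, 166.5) [419.7 204.5 285. ] 4.8
(287.5, 210) (267.5, 167.5) [419.5 203.3 283. ] 2.6
(286.5, 212) (267, 166.5) [422.4 206.6 275.7] 4.6
(286.5, 212) (267.5, 167.5) [422.1 205.4 273.6] 2.4
[424.4 206.9 273. ] [285.17129017 211.986089  ]
```

```bash
python3 - <<'E'
from h import *
p=robot.state()['tool_pos']
rel([p+[0,-55,0],p+[70,-55,0],p+[102,-55,0],p+[102,-55,-30]])
E
```

```text
[320.50518196 140.675808   263.03343781] [ 0.0053 -0.0731  0.    ]
[390.50518196 140.675808   263.03343781] [-0.0878 -0.0799 -0.    ]
[422.50518196 140.675808   263.03343781] [-0.1303 -0.083  -0.    ]
[422.50518196 140.675808   233.03343781] [-0.1303 -0.083   0.04  ]
```

Request:
{"fn": "carry_out", "kwargs": {
  "targets": [0.002, -0.025, 0, 0, 1, 0.005, -0.05, 0, 0, 1, 0.005, -0.073, 0, 0, 1, -0.02, -0.075, 0, 0, 1, -0.05, -0.077, 0, 0, 1, -0.08, -0.079, 0, 0, 1, -0.105, -0.081, 0, 0, 1, -0.12, -0.082, 0, 0, 1, -0.13, -0.083, 0, 0, 1, -0.13, -0.083, 0.02, 0, 1, -0.13, -0.083, 0.04, 0, 1, -0.13, -0.083, 0.04, 0, 1, -0.13, -0.083, 0.04, 0, 1, -0.13, -0.083, 0.04, 0, 1]
}}

```text
time_s: 16.8
tool_pos: [422.5, 140.8, 234.0]
orientation: [-0.113, 3.138, 0.001]
contact_force: [0.5, 0.4, -2.2]
grip_width: 52.9
```

```bash
cat > look.py <<'E'
import sys
from h import *
k=sys.argv[1]
s=robot.state(); print(s['tool_pos'].round(1),s['time_s'],s['grip_width'].round(1),s['contact_force'].round(1))
im=robot.get_image('top'); a=robot.get_image('side')
c=cv2.resize(im[110:180,255:340],None,fx=8,fy=8,interpolation=cv2.INTER_CUBIC)
b=cv2.resize(a[170:235,235:320],None,fx=8,fy=8,interpolation=cv2.INTER_CUBIC)
cv2.imwrite(f'pics/{k}_t.png',c[:,:,::-1]);cv2.imwrite(f'pics/{k}_s.png',b[:,:,::-1])
P={}
for n in('side','top'):
    for q in('spout_tip','right_cup'):
        d=robot.pinpoint(n,q); P[n,q]=d[0]['point'] if d else None; print(n,q,[(np.round(x['point'],1),round(x['score'],2)) for x in d[:2]])
for q in('spout_tip','right_cup'):
    if P['side',q] is not None and P['top',q] is not None: print(q,tri(P['side',q],P['top',q]))
E
python3 look.py x1
```

```text
Traceback (most recent call last):
  File "look.py", line 4, in <module>
    s=robot.state(); print(s['tool_pos'].round(1),s['time_s'],s['grip_width'].round(1),s['contact_force'].round(1))
                                                              ^^^^^^^^^^^^^^^^^^^^^
AttributeError: 'float' object has no attribute 'round'
```

```bash
sed -i "s/s\['grip_width'\].round(1)/s['grip_width']/" look.py; python3 look.py x1
```

```text
[422.5 140.8 234. ] 16.8 52.94646946749565 [ 0.5  0.4 -2.2]
side spout_tip [(array([267.9, 195.2]), 0.88)]
side right_cup [(array([267.2, 200.7]), 0.79), (array([249.5, 212.7]), 0.58)]
top spout_tip []
top right_cup [(array([306.8, 141.7]), 0.72)]
right_cup (array([542.21252304, 149.65706949, 185.03085107]), np.float64(7.695206410757913))
```

View pics/x1_t.png

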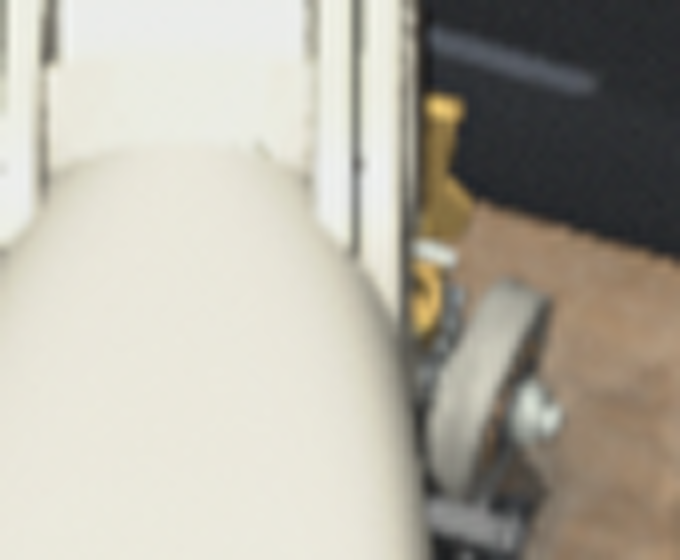

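View pics/x1_s.png

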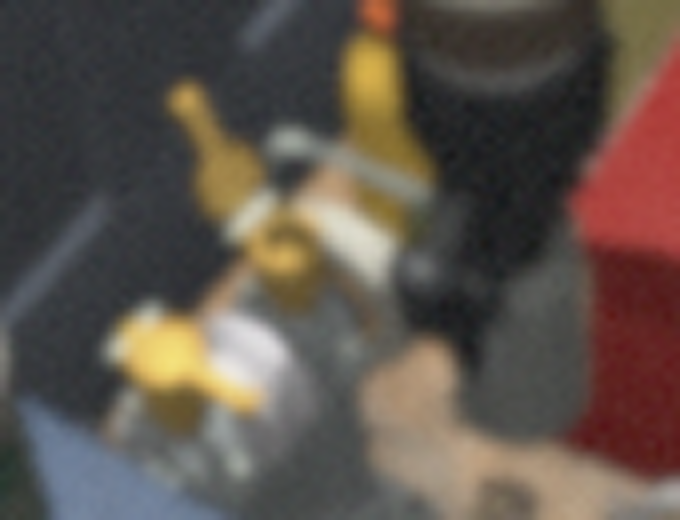

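```bash
cat > ov.py <<'E'
import sys
from h import *
k=sys.argv[1]; tx,ty,yaw=map(float,sys.argv[2:5])
s=robot.state(); zt=s['tool_pos'][2]+11
a=robot.get_image('side'); x0,y0,f=245,165,14
b=cv2.resize(a[y0:y0+42,x0:x0+55],None,fx=f,fy=f,interpolation=cv2.INTER_CUBIC)
d=np.array([np.cos(np.radians(yaw)),np.sin(np.radians(yaw)),0]); t=np.array([tx,ty,zt])
def dot(p,col,r=3):
    u=(proj('side',p)-[x0,y0])*f+f/2; cv2.circle(b,tuple(int(x) for x in u),r,col,-1)
dot(t,(255,0,255),4)
for q in np.linspace(2,20,6): dot(t+[0,0,q],(255,0,255),2)
for q in np.linspace(0,80,12): dot(t-d*q+[0,0,27-8*q/80],(0,255,255),2)
for th in np.linspace(0,6.28,30): dot((525.5+11*np.cos(th),150+11*np.sin(th),205),(255,0,0),1)
cv2.imwrite(f'pics/{k}.png',b[:,:,::-1]); print(zt,s['time_s'])
E
python3 ov.py ov1 525.5 150 6
```

```text
244.43910019437246 17.1
```

View pics/ov1.png

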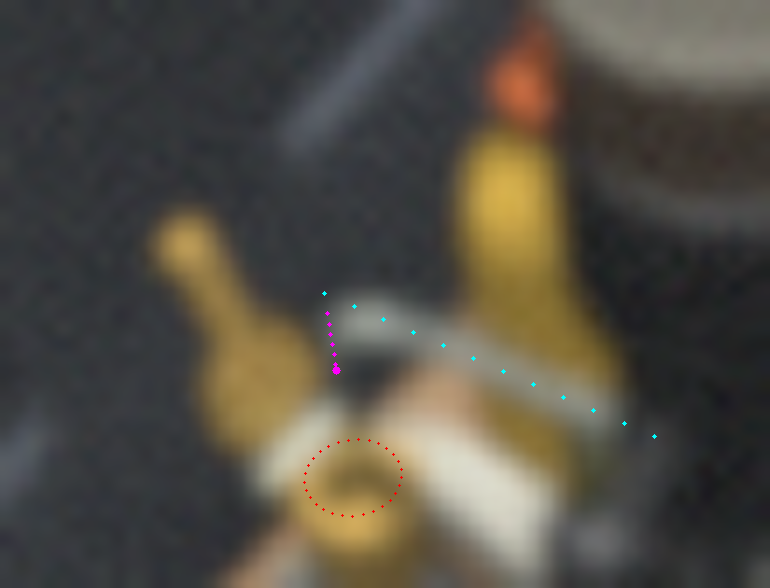

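Request:
{"fn": "carry_out", "kwargs": {
  "targets": [-0.002, 0, 0.007, 0, 1, -0.002, 0, 0.017, 0, 1, -0.002, 0, 0.024, 0, 1, -0.002, 0, 0.027, 0, 1, -0.002, 0, 0.027, 0, 1, -0.002, 0, 0.027, 0, 1]
}}

```text
time_s: 17.75
tool_pos: [423.7, 140.7, 212.8]
orientation: [0.113, -3.139, 0.0]
contact_force: [1.1, -0.2, -1.4]
grip_width: 52.9
```

```bash
python3 ov.py ov2 526 150 6; python3 look.py x2
```

```text
223.7734567855787 17.75
[423.9 140.8 213. ] 17.8 52.959882091805184 [-0.3  0.  -2. ]
side spout_tip [(array([269.9, 198.5]), 0.61)]
side right_cup [(array([268.5, 199.7]), 0.63)]
top spout_tip [(array([309.3, 126.3]), 0.22)]
top right_cup [(array([305.7, 147.2]), 0.47)]
spout_tip (array([553.11504076, 148.88738208, 207.2063613 ]), np.float64(52.26586897340909))
right_cup (array([530.69655536, 148.06687929, 191.97245181]), np.float64(4.447700956369493))
```

View pics/ov2.png

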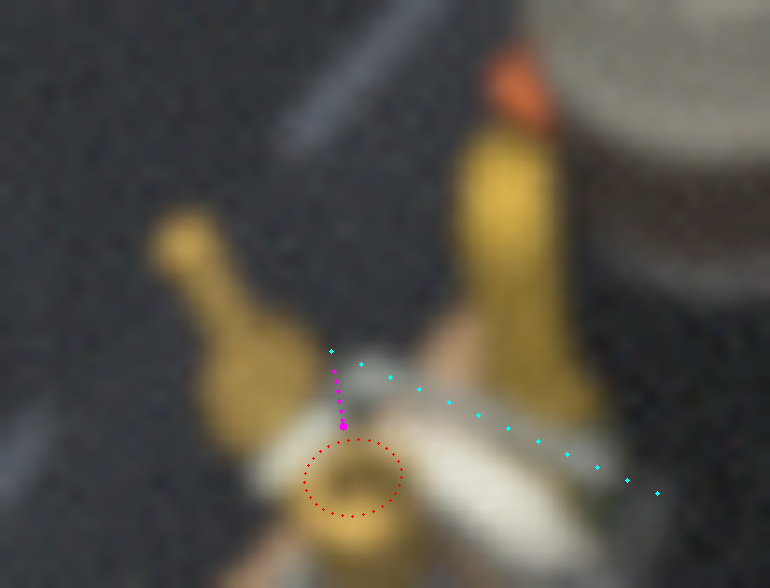

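View pics/x2_t.png

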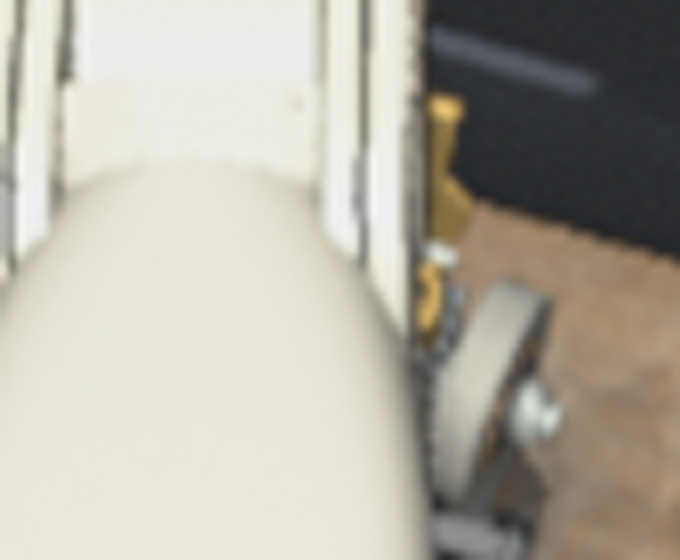

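Request:
{"fn": "carry_out", "kwargs": {
  "targets": [-0.001, 0.001, 0.004, 0, 1, -0.001, 0.002, 0.009, 0, 1, -0.001, 0.002, 0.011, 0, 1, -0.001, 0.002, 0.011, 0, 1, -0.001, 0.002, 0.011, 0, 1, -0.001, 0.002, 0.011, 0, 1]
}}

```text
time_s: 18.7
tool_pos: [424.4, 142.3, 204.6]
orientation: [-0.113, 3.139, 0.0]
contact_force: [0.1, 0.1, -2.7]
grip_width: 52.9
```

```bash
python3 ov.py ov3 526 150 6; python3 - <<'E'
from h import *
s=robot.state();print(s['time_s'],s['tool_pos'],s['grip_width'],s['contact_force'],s['qvel'].round(4))
P=[]
for i in range(3):
    robot.get_image('side')
    for q in('spout_tip','right_cup'):
        d=robot.pinpoint('side',q); print(q,[(np.round(x['point'],1),round(x['score'],2),atz('side',x['point'],216 if q=='spout_tip' else 205).round(1)) for x in d[:1]])
a=robot.get_image('side');b=robot.get_image('top')
cv2.imwrite('pics/y_s.png',cv2.resize(a[150:330,200:420],None,fx=3.4,fy=3.3,interpolation=cv2.INTER_CUBIC)[:,:,::-1])
for q in('left_cap_lip','right_cap_lip','tape_measure','duct_tape','wood_glue'):
    z=dict(tape_measure=0,duct_tape=0,wood_glue=0).get(q,208)
    for n in('side','top'):
        d=robot.pinpoint(n,q); print(n,q,[(np.round(x['point'],1),atz(n,x['point'],z).round(),round(x['score'],2)) for x in d[:1]])
E
```

```text
215.62804667705163 18.7
18.75 [424.4678987  142.2751624  204.66921127] 52.87756102404294 [ 0.61644223  0.53034031 -1.67989816] [ 0.0003 -0.0006  0.0001  0.0009 -0.0012  0.    ]
spout_tip [(array([269.2, 199.9]), 0.66, array([518.4, 161.4, 216. ]))]
right_cup [(array([269. , 200.9]), 0.94, array([522.3, 158.7, 205. ]))]
spout_tip [(array([267. , 198.3]), 0.73, array([528. , 159.7, 216. ]))]
right_cup [(array([266.7, 199.7]), 0.59, array([531.3, 158.5, 205. ]))]
spout_tip [(array([268.3, 201.2]), 0.65, array([517.9, 167.1, 216. ]))]
right_cup [(array([269.5, 197.7]), 0.84, array([528.2, 147.3, 205. ]))]
side left_cap_lip [(array([264.2, 222.1]), array([487., 235., 208.]), 0.66)]
top left_cap_lip []
side right_cap_lip [(array([260.7, 185.2]), array([581., 121., 208.]), 0.69)]
top right_cap_lip [(array([309. , 126.3]), array([580., 155., 208.]), 0.6)]
side tape_measure []
top tape_measure []
side duct_tape [(array([323.8, 249.7]), array([338., 121.,   0.]), 0.89)]
top duct_tape []
side wood_glue []
top wood_glue [(array([357., 167.]), array([581.,  10.,   0.]), 0.6)]
```

View pics/ov3.png

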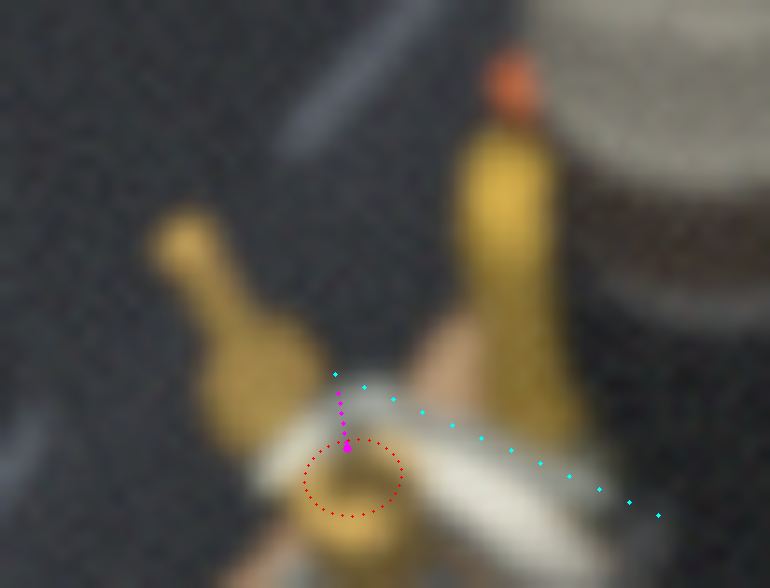

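View pics/y_s.png

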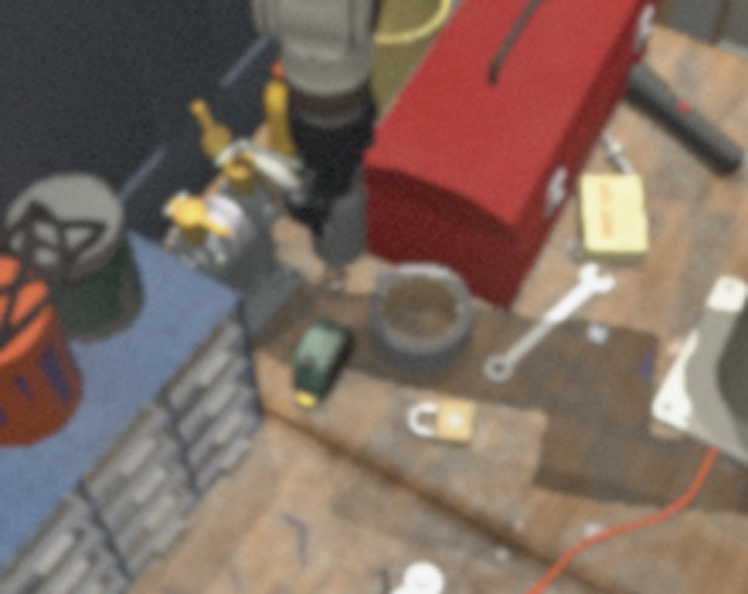

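```bash
python3 - <<'E'
from h import *
import cv2
b=cv2.imread('pics/v_top.png')
cv2.imwrite('pics/v_crop.png',cv2.resize(b[120:240,170:290],None,fx=5,fy=5,interpolation=cv2.INTER_CUBIC))
# model overlay for hypotheses: TCP (320.5,195.6,262.9), tip offset (ox,oy)
im=cv2.resize(b[120:240,170:290],None,fx=5,fy=5,interpolation=cv2.INTER_CUBIC)
def dot(p,col):
    u=((proj('top',p)-[180,100]+.5)*2.5-[170,120])*5; cv2.circle(im,tuple(int(x) for x in u),3,col,-1)
for off,col in(((104.4,11.8),(0,0,255)),((101.5,7.5),(0,255,0))):
    o=np.array([320.3-1.8,195.3+.5,0]); t=np.array([320.3+off[0],195.3+off[1],273.8]); d=(t-o);d[2]=0;d/=np.linalg.norm(d)
    dot(t,col)
    for q in(8,16,24):dot(t+[0,0,q]-d*(3 if q==24 else 0),col)
    for q in range(10,60,10):dot(t-d*q+[0,0,26-q*.1],col)
cv2.imwrite('pics/v_ov.png',im)
E
```

```text
(no output)
```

View pics/v_crop.png

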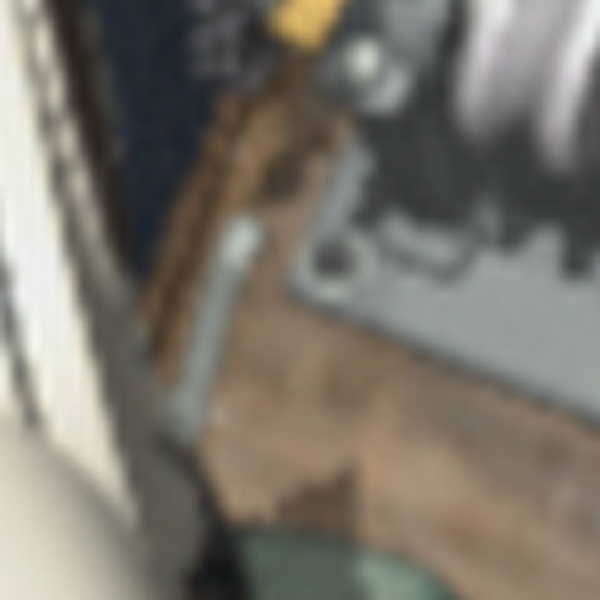

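View pics/v_ov.png

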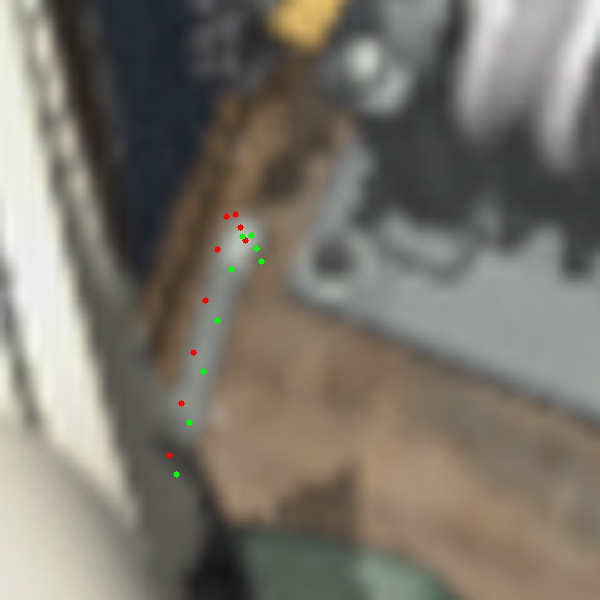

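The overlay on the clear top view puts the spout tip about (102.5, 8) mm from the TCP. That places it now at about (527, 150, 215.6), against the cup at (526, 150, 205). The arm is still, so I'm handing in.

```bash
python3 - <<'E'
from h import *
print(robot.close_job()); s=robot.state();print(s['time_s'],s['tool_pos'],s['grip_width'])
E
```

```text
the job is handed in; nothing more can be done
None
the job is handed in; nothing more can be done
```

I opened the cap on the right oil cup, beside the solid stone, and finished holding the oiler over that cup. The job was handed in at about 19 s of robot time; no verdict was reported.

**Cap:** The fingers slipped off the lip partway through the swing but pushed the cap right back. The pictures show it leaning back at its stop, about 1.95 rad. The other cap looked shut throughout.

**Oiler:** I gripped the bottle at a 53 mm opening, lifted it, turned it and carried it in from the front. The gripper stayed vertical, and no knock showed in the force readings I looked at.

**Final position:** My estimate is the tip at about (527, 150, 215.6) mm and the cup mouth at about (526, 150, 205) mm. That is 1 to 3 mm off sideways and about 10.6 mm above the rim, with the arm still.

**Checks that were weak or disagreed:**
- At the end the arm hid the tip from the top camera. The tip position comes from an earlier clear top view plus the arm's own readings.
- The network's side-view tip points near the end scattered by up to 17 mm. I went by my picture overlays instead, which agreed to about 2 to 3 mm.
- Bystander positions could not all be re-measured at the end. The tape roll and glue bottle read within about 10 mm of where they started. The tape measure I judged only by eye, and I did not check the pail and spray can at all; none showed any sign of contact.

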